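Pack the delivery carrier with a pot trio and its bud vase

ROBOT

A 6-joint arm with a two-finger parallel gripper is mounted at the origin on the work surface; the furniture and walls round the work are solid. World frame = base frame: x ahead of the robot, y to its left, z up, the work surface at z = 0. Lengths are in m, angles in rad, forces in N, time in s.
With the tool pointing down it reaches from about 0.3 to 0.775 m from the base axis. Payload 14.6 kg.
Tool frame: the origin (TCP) lies at the very end of the fingers, on their centre line; the grasp point (between the pads) lies 19 mm behind it; z points along the fingers, y is the line along which they close (so a half turn about z gives the same grasp; the last joint's range is limited). The gripper opens to 94 mm and grips with 3 to 60 N. Pads are 16 mm wide; open, the fingers measure 119 mm over their backs; the gripper's body (75 mm by 177 mm) begins 78 mm behind the grasp point.
Start: joints at [1.208, 0.3, 1.521, -0, 1.321, -0.067], TCP at [0.16, 0.526, 0.205] pointing down, gripper open.
Joint ranges: [-3.03, 3.03], [-0.79, 2.21], [0.23, 2.52], [-1.04, 4.18], [0, 3.07], [-2.55, 2.55]. Speed limits (rad/s): [2.22, 2.22, 2.57, 3.14, 3.14, 3.14].

INTERFACE

Orientations are given as [roll, pitch, yaw] about the fixed x, y, z axes, in that order (R = Rz(yaw) Ry(pitch) Rx(roll)).
In Python, from station import ctrl gives the robot as it stands.
- The arm moves only by the shell command python3 -m pendant 'ROWS' [OPENING] [FORCE]. ROWS is JSON, a list of rows, each a list of 2 entries, a list of its own where there are three numbers: the shift along the world's x, y, z in cm, then the turn about the world's z in rad. A call has 1 to 20 rows; each row shifts and turns the commanded pose from where the row before left it; what a row does not reach is not made up. A row lasts 1/12 s, in which the tool goes at most 41.7 mm and 7.16 degrees, less where a joint would pass 70% of its speed; a pose out of reach is approached as far as the arm can. A call is refused whole if a number of a shift passes 4.17 or a number of a turn 0.125, either way. A call with a gripper value outside its range is refused whole. OPENING is the opening, from 0 (shut) to 1 (fully open), set as the call begins (- or left out, the last holds). The fingers move at their own pace and stop on an object; FORCE is the grip in N (left out, the last holds). Time passes only in rows, so rows that do not move let the fingers close. It gives the time, the measured TCP pose, the force, the opening and the grip force at its end, in the units of the state.
- ctrl.get_obs(): the state, without advancing time (a new reading comes with each control period).
- ctrl.camera(name): name is "side" or "top" or "wrist"; returns a dict with "color" (400x640x3 uint8, red, green, blue), "intrinsics" (3x3 intrinsics, pixels), "camera_from_world" (4x4, takes a point from world to camera coordinates). Camera axes: x right, y down, z forward; pixel columns grow to the right and rows downward; lengths in m; the calibration is good to about 2 mm. A picture is of the moment at which its call begins. There is no depth.
- ctrl.hand_in(): hands the job in; it is judged then, once.
The state is a dict: "time_s": time; "qpos": joint angles; "joint_vel": joint speeds; "tau": joint torques, N m; "ee_pos": TCP position; "eef_rot": TCP orientation; "force": force on the tool from outside, world axes, zero at the start; "moment": the same for the moment, N m; "grip_width": finger opening in m; "grip_force": force on a finger pad.
Only numpy, scipy, OpenCV 4.12 (cv2) and the standard library are available. Lean on these libraries where they do the work, as an engineer would, in place of code of your own. Each camera call takes 0.05 s, during which the arm holds its last target. There are 200 camera calls.

TASK

Pack this order into the delivery carrier so that nothing can tip in the van: stand each of the three clay pots in the round well of its own size (largest pot in the widest well, smallest in the narrowest), and put the round-bellied bud vase from the rack into the square socket, set down rather than dropped. Everything must stand upright on the floor of its well. Leave the two straight vases standing in their cells of the rack.

Things in the scene. Friction and masses are not known exactly. Their poses are not given: they have to be found in the camera images.
- pot_large_center (a point): the largest of the three plain terracotta pots, open at the top, standing upright: 65 mm across the rim, 50 mm tall, foot 41 mm across, tapering, with a near-vertical rim band (12, 11 and 10 mm high on the large, medium and small pot). The point lies on its axis, half-way up; z is up. Take it across the outside of the rim, from above.
- pot_medium_center (a point): the middle-sized of the three plain terracotta pots, open at the top, standing upright: 58 mm across the rim, 45 mm tall, foot 37 mm across, tapering, with a near-vertical rim band (12, 11 and 10 mm high on the large, medium and small pot). The point lies on its axis, half-way up; z is up. Take it across the outside of the rim, from above.
- pot_small_center (a point): the smallest of the three plain terracotta pots, open at the top, standing upright: 49 mm across the rim, 38 mm tall, foot 31 mm across, tapering, with a near-vertical rim band (12, 11 and 10 mm high on the large, medium and small pot). The point lies on its axis, half-way up; z is up. Take it across the outside of the rim, from above.
- well_large_floor (a point): the widest round well of the carrier: mouth 65 mm across, 32 mm deep, chamfered edge. The point is the centre of the well's floor (4 mm above the table); z is up, x and y run along the sides of the square carrier. The top of the carrier's inserts is 36 mm above the table. The largest pot stands on this floor, loosely guided by the mouth, with its rim 18 mm above the insert's top, so only that much of it can still be held there.
- well_medium_floor (a point): the middle round well of the carrier: mouth 57 mm across, 28 mm deep, chamfered edge. The point is the centre of the well's floor (8 mm above the table); z is up, x and y run along the sides of the square carrier. The top of the carrier's inserts is 36 mm above the table. The middle-sized pot stands on this floor, loosely guided by the mouth, with its rim 17 mm above the insert's top, so only that much of it can still be held there.
- well_small_floor (a point): the narrowest round well of the carrier: mouth 48 mm across, 22 mm deep, chamfered edge. The point is the centre of the well's floor (14 mm above the table); z is up, x and y run along the sides of the square carrier. The top of the carrier's inserts is 36 mm above the table. The smallest pot stands on this floor, loosely guided by the mouth, with its rim 16 mm above the insert's top, so only that much of it can still be held there.
- bud_vase_center (a point): green glass bud vase, 150 mm tall, about 48 mm across its round belly (lowest 54 mm), with a slim straight neck 24 mm across above that (from 54 to 147 mm up). It stands upright in one of the three cells of the rack. The point lies on its axis, half-way up (75 mm above its foot); z is up. Lift it by the neck.
- well_vase_floor (a point): the square socket of the carrier, the only square opening: 60 by 60 mm, 32 mm deep. The point is the centre of its floor (4 mm above the table); z is up, x and y run along the socket's sides. The four wells (three round, one square) sit two by two, 92 mm apart, in a plywood tray 194 mm square; which well is in which corner varies. Carrier and rack do not shift.
- straight_a_center (a point): one of two identical straight green glass vases, plain tubes 44 mm across, open at the top, 148 mm tall, 160 g. They and the bud vase fill the three cells of a wooden rack (194 by 66 mm, walls 50 mm high, cells in one row 63 mm apart, cell floor 6 mm above the table), in any order; the line through the three vases is the row, and the only room for fingers is across it. The point lies on its axis, half-way up (74 mm above its foot).
- straight_b_center (a point): the other of two identical straight green glass vases, plain tubes 44 mm across, open at the top, 148 mm tall, 160 g. They and the bud vase fill the three cells of a wooden rack (194 by 66 mm, walls 50 mm high, cells in one row 63 mm apart, cell floor 6 mm above the table), in any order; the line through the three vases is the row, and the only room for fingers is across it. The point lies on its axis, half-way up (74 mm above its foot).
There are look-alikes about, which are no part of the job. What is shaped like the part that bears pot_large_center but blue is not meant.

How it is judged:
By the outcome, as a careful person would: the job done as asked, in the order asked, and still so for the second after the job is handed in, with the robot touching nothing.
It also fails if it takes over 90 s, if anything falls off the work surface, if the arm or the gripper's body presses on something with over 40 N, if the wrist force passes 120 N, or if a joint passes its speed limit or range.

## Working session

There is one attempt and no reset: what is moved stays moved. The work goes in short steps, Python scripts to look and compute and a shell command to move; the robot and the scene stay as the last step left them, time stands still between calls to the robot, and variables do not carry over. Pictures are saved under pics/ and viewed, at most 14 in all, crops included, and the job is handed in when it is done.

```bash
ls; mkdir -p pics; python3 - <<'E'
from station import ctrl
import cv2,numpy as np
for n in ["top","side"]:
    c=ctrl.camera(n); cv2.imwrite(f"pics/{n}0.png",c["color"][:,:,::-1])
    print(n,np.round(c["intrinsics"],1).tolist(),np.round(c["camera_from_world"],3).tolist())
o=ctrl.get_obs();print(o)
E
```

```text
pics
top [[501.9, 0.0, 324.5], [0.0, 501.9, 190.3], [0.0, 0.0, 1.0]] [[-0.014, -0.999, 0.032, -0.014], [-0.996, 0.011, -0.087, 0.509], [0.087, -0.033, -0.996, 1.083], [0.0, 0.0, 0.0, 1.0]]
side [[435.2, 0.0, 316.3], [0.0, 435.2, 196.6], [0.0, 0.0, 1.0]] [[-1.0, 0.008, 0.013, 0.503], [-0.008, 0.453, -0.891, 0.082], [-0.014, -0.891, -0.453, 1.092], [0.0, 0.0, 0.0, 1.0]]
{'time_s': 0.1, 'qpos': array([ 1.20839162e+00,  3.00390781e-01,  1.52150798e+00, -2.20365191e-05,
        1.32069097e+00, -6.65904263e-02]), 'joint_vel': array([ 0.00182794, -0.00056805, -0.00119525, -0.00043482,  0.00057941,
        0.00151568]), 'tau': array([-5.06299912e-04, -5.32636499e+01, -3.53287590e+01,  7.08783511e-02,
        2.34219676e-02, -7.81120320e-05]), 'ee_pos': array([0.16025729, 0.52589512, 0.20496131]), 'eef_rot': array([-3.14059636e+00, -4.50490043e-05,  2.84578382e+00]), 'force': array([ 0.92870604,  0.03008551, -0.52121448]), 'moment': array([ 0.02016923, -0.03801263,  0.04962476]), 'grip_force': 0.0, 'grip_width': 0.09401319928513872}
```

View pics/top0.png

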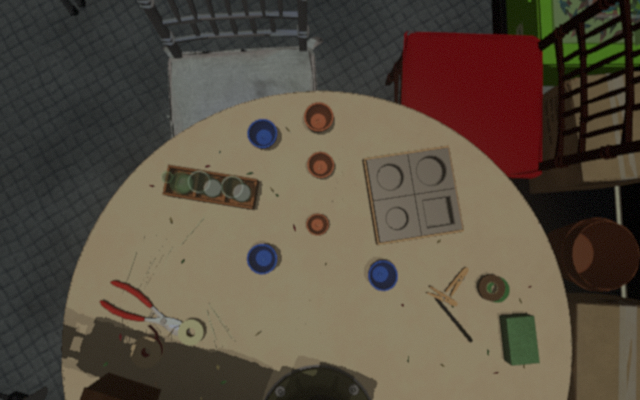

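View pics/side0.png

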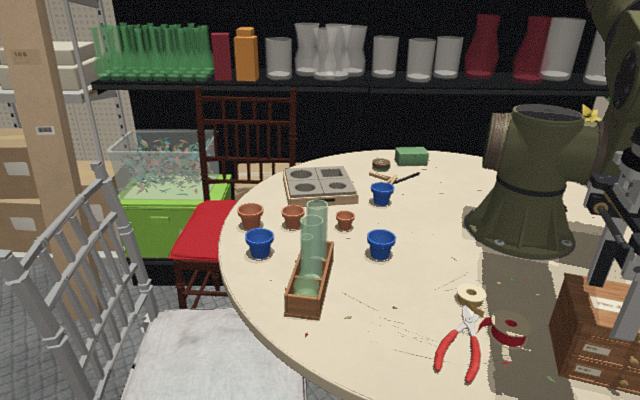

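Top view: terracotta pots at about (319,118), (320,165) and (317,224). The carrier spans (363,160) to (463,232), with its square socket at (438,212). The rack spans (165,180) to (260,195) with the bud vase apparently in the left cell. The side view shows the straight tubes in the two far cells.

```bash
cat > h.py <<'E'
import numpy as np,cv2
from station import ctrl
def ray(c,u,v,z):
    K=np.array(c["intrinsics"]);T=np.array(c["camera_from_world"]);R=T[:3,:3];o=-R.T@T[:3,3]
    d=R.T@np.linalg.solve(K,[u,v,1.]);return o+d*(z-o[2])/d[2]
def proj(c,p):
    K=np.array(c["intrinsics"]);T=np.array(c["camera_from_world"]);q=K@(T[:3,:3]@np.asarray(p)+T[:3,3]);return q[:2]/q[2]
def blobs(c,minA=100,s=110):
    h=cv2.cvtColor(c["color"],cv2.COLOR_RGB2HSV)
    m=cv2.inRange(h,(3,s,50),(16,255,255))
    cs,_=cv2.findContours(m,cv2.RETR_EXTERNAL,cv2.CHAIN_APPROX_NONE)
    return [k for k in cs if cv2.contourArea(k)>minA]
E
python3 - <<'E'
from h import *
c=ctrl.camera("top");im=c["color"]
for k in blobs(c):
    (u,v),r=cv2.minEnclosingCircle(k)
    if 290<u<345: print(np.round([u,v,r],1),[np.round(ray(c,u,v,z)[:2],3).tolist() for z in(.05,.045,.038)], 2*r/501.9*1.05)
a=cv2.resize(im[140:255,355:470],None,fx=5,fy=5,interpolation=cv2.INTER_CUBIC)
b=cv2.resize(im[155:220,155:270],None,fx=5,fy=5,interpolation=cv2.INTER_CUBIC)
cv2.imwrite("pics/carrier.png",a[:,:,::-1]);cv2.imwrite("pics/rack.png",b[:,:,::-1])
print(a.shape)
E
```

```text
[317.1 223.8  11.2] [[0.435, -0.003], [0.435, -0.003], [0.435, -0.003]] 0.04692304284003988
[320.4 164.3  13.6] [[0.563, -0.012], [0.564, -0.012], [0.565, -0.012]] 0.05694513839657835
[318.3 116.8  14.9] [[0.667, -0.009], [0.668, -0.009], [0.67, -0.009]] 0.062265044974482715
(575, 575, 3)
```

View pics/carrier.png

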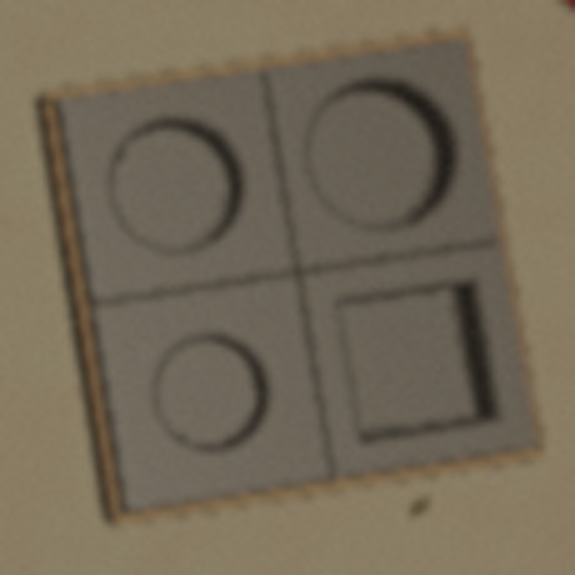

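View pics/rack.png

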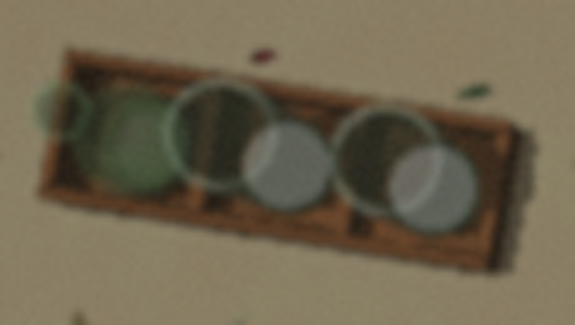

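The carrier crop shows the wells: medium at upper left (174,186), large at upper right (381,155), small at lower left (210,393), and the square socket at lower right, centred near (416,360). The rack crop shows the bud vase in the left cell, with its neck top at (62,108), and the two tubes beside it.

```bash
python3 - <<'E'
from h import *
c=ctrl.camera("top")
f=lambda u,v,ou,ov,z: ray(c,ou+(u+.5)/5-.5,ov+(v+.5)/5-.5,z)[:2]
W={k:f(*p,355,140,.036) for k,p in dict(med=(174,186),lar=(381,155),sma=(210,393),vas=(416,360)).items()}
P=np.array(list(W.values()));cen=P.mean(0)
# model: med(+x,+y) lar(+x,-y) sma(-x,+y) vas(-x,-y)
M=np.array([[1,1],[1,-1],[-1,1],[-1,-1]])*.046
U,S,V=np.linalg.svd((P-cen).T@M);R=U@V
print("carrier",cen.round(4),np.degrees(np.arctan2(R[1,0],R[0,0])))
for k,m,p in zip(W,M,P): print(k,(cen+R@m).round(4),p.round(4))
r=np.array([f(*p,155,155,.05) for p in[(68,50),(515,122),(497,270),(40,197)]])
print("rack",r.round(3).tolist(),r.mean(0).round(4),"bud top",f(62,108,155,155,.156).round(4),"tubes",f(220,136,155,155,.154).round(4),f(387,160,155,155,.154).round(4))
a=r[0]+r[3]-r[1]-r[2];a/=np.linalg.norm(a);print("row dir",a,"bud est",(r.mean(0)+a*.063).round(4))
E
```

```text
carrier [ 0.497  -0.2153] 8.121858252401942
med [ 0.536  -0.1633] [ 0.5359 -0.1629]
lar [ 0.549  -0.2543] [ 0.5486 -0.2547]
sma [ 0.445  -0.1763] [ 0.4451 -0.1764]
vas [ 0.458  -0.2673] [ 0.4584 -0.2672]
rack [[0.565, 0.313], [0.532, 0.123], [0.469, 0.131], [0.503, 0.324]] [0.5174 0.223 ] bud top [0.5279 0.286 ] tubes [0.5167 0.2261] [0.5067 0.162 ]
row dir [0.1704815  0.98536088] bud est [0.5281 0.2851]
```

```bash
python3 -m pendant '[[[2.54,-2.68,0],-0.0174],[[2.54,-2.68,0],-0.0174],[[2.54,-2.68,0],-0.0174],[[2.54,-2.68,0],-0.0174],[[2.54,-2.68,0],-0.0174],[[2.54,-2.68,0],-0.0174],[[2.54,-2.68,0],-0.0174],[[2.54,-2.68,0],-0.0174],[[2.54,-2.68,0],-0.0174],[[2.54,-2.68,0],-0.0174],[[2.54,-2.68,0],-0.0174],[[2.54,-2.68,0],-0.0174],[[2.54,-2.68,0],-0.0174],[[2.54,-2.68,0],-0.0174],[[2.54,-2.68,0],-0.0174],[[2.54,-2.68,0],-0.0174],[[2.54,-2.68,0],-0.0174],[[2.54,-2.68,0],-0.0174],[[2.54,-2.68,0],-0.0174],[[2.54,-2.68,0],-0.0174]]' 1 20
python3 -m pendant '[[[0,0,-2],0],[[0,0,-3],0],[[0,0,0],0],[[0,0,0],0]]'
python3 - <<'E'
from h import *
c=ctrl.camera("wrist");cv2.imwrite("pics/w1.png",c["color"][:,:,::-1])
print(ctrl.get_obs()["ee_pos"])
for n in["wrist"]:
  for k in blobs(c,1500):
    (u,v),r=cv2.minEnclosingCircle(k);print(np.round([u,v,r]),ray(c,u,v,.05).round(4))
E
```

```text
time_s: 1.87
ee_pos: [0.6692, -0.0115, 0.2052]
eef_rot: [-3.141, -0.0, 2.497]
force: [0.5, 0.8, 0.2]
grip_width: 0.0941
grip_force: 0.0
time_s: 2.2
ee_pos: [0.6676, -0.0098, 0.1544]
eef_rot: [-3.14, -0.003, 2.498]
force: [0.4, 0.4, 1.1]
grip_width: 0.0939
grip_force: 0.0
[ 0.66838769 -0.00965951  0.15639491]
[315. 199.  36.] [ 0.6662 -0.0091  0.05  ]
[240. 103.  36.] [ 0.5627 -0.01    0.05  ]
[ 66. 141. 128.] [ 0.496  -0.1503  0.05  ]
```

View pics/w1.png

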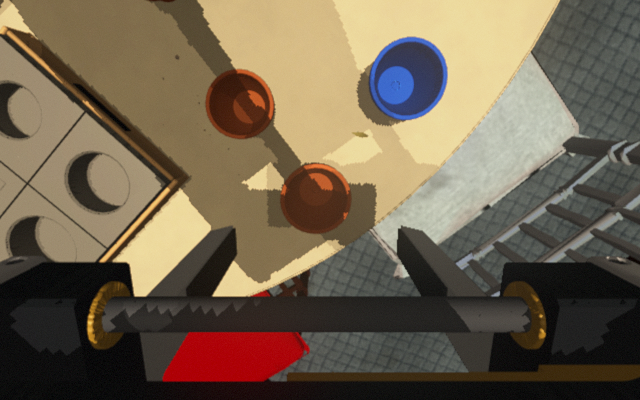

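The wrist view shows the large pot at (315,199), between the fingers. That gives (0.667,-0.009), which agrees with the top camera. Descending to grip the rim.

```bash
python3 -m pendant '[[[0,0,-4],0],[[0,0,-4],0],[[0,0,-2],0],[[0,0,-1.8],0],[[0,0,0],0],[[0,0,0],0]]'
python3 -m pendant '[[[0,0,0],0],[[0,0,0],0],[[0,0,0],0],[[0,0,0],0],[[0,0,0],0],[[0,0,0],0],[[0,0,0],0],[[0,0,0],0],[[0,0,0],0],[[0,0,0],0]]' 0 20
python3 -m pendant '[[[0,0,1],0],[[0,0,2],0],[[0,0,3],0],[[0,0,3],0],[[0,0,0],0]]'
```

```text
time_s: 2.75
ee_pos: [0.669, -0.0096, 0.0391]
eef_rot: [3.141, 0.001, 2.498]
force: [0.6, 0.2, 1.3]
grip_width: 0.0941
grip_force: 0.0
time_s: 3.58
ee_pos: [0.6685, -0.0101, 0.038]
eef_rot: [3.142, 0.0, 2.498]
force: [-3.5, -1.9, 6.2]
grip_width: 0.0618
grip_force: 20.0
time_s: 4.0
ee_pos: [0.6706, -0.0099, 0.1346]
eef_rot: [3.136, 0.008, 2.498]
force: [0.3, 0.0, 0.7]
grip_width: 0.0622
grip_force: 20.0
```

```bash
python3 - <<'E'
from h import *
c=ctrl.camera("wrist");s=ctrl.camera("side")
cv2.imwrite("pics/w2.png",np.hstack([cv2.resize(c["color"],(480,300)),cv2.resize(s["color"][100:280,170:330],(320,300))])[:,:,::-1])
o=ctrl.get_obs();print(o["ee_pos"],o["force"],o["moment"])
E
```

```text
[ 0.66873445 -0.00985646  0.12883054] [ 0.76694392  0.25659441 -0.90084017] [-0.03094142  0.03579557 -0.01958273]
```

View pics/w2.png

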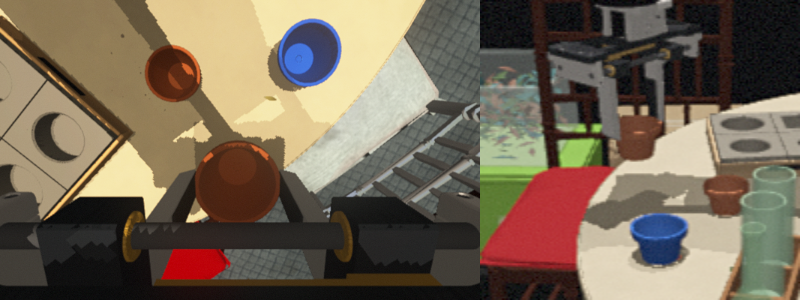

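The large pot is held upright and clear of the table in both views. Carrying it over the large well.

```bash
python3 -m pendant '[[[-1.5,-3.05,0],0],[[-1.5,-3.05,0],0],[[-1.5,-3.05,0],0],[[-1.5,-3.05,0],0],[[-1.5,-3.05,0],0],[[-1.5,-3.05,0],0],[[-1.5,-3.05,0],0],[[-1.5,-3.05,0],0],[[0,0,0],0],[[0,0,0],0]]'
cat > look.py <<'E'
from h import *
import sys
name=sys.argv[1]
c=ctrl.camera("wrist");o=ctrl.get_obs();t=o["ee_pos"];print(t)
up=float(sys.argv[2]) # rim above tcp
for k in blobs(c,3000):
    (u,v),r=cv2.fitEllipse(k)[:2];p=ray(c,u,v,t[2]+up);print(np.round([u,v,*r]),"pot axis",p.round(4),"minus tcp",(p-t)[:2].round(4))
im=c["color"].copy()
W=dict(med=(.536,-.1633,.057),lar=(.549,-.2543,.065),sma=(.445,-.1763,.048))
for x,y,d in W.values():
    a=np.linspace(0,6.283,60);q=np.array([proj(c,[x+d/2*np.cos(b),y+d/2*np.sin(b),.036]) for b in a]).astype(int)
    cv2.polylines(im,[q],True,(0,255,0),1)
cv2.imwrite(f"pics/{name}.png",im[:,:,::-1])
E
python3 look.py w3 .013
```

```text
time_s: 4.93
ee_pos: [0.5471, -0.2549, 0.1262]
eef_rot: [-3.141, -0.002, 2.495]
force: [-0.3, 0.9, 0.2]
grip_width: 0.0617
grip_force: 20.0
[ 0.54779288 -0.25387444  0.12637466]
[320. 241. 108. 129.] pot axis [ 0.5443 -0.2493  0.1394] minus tcp [-0.0035  0.0046]
[583.  35.  70. 108.] pot axis [ 0.5365 -0.0891  0.1394] minus tcp [-0.0113  0.1648]
```

View pics/w3.png

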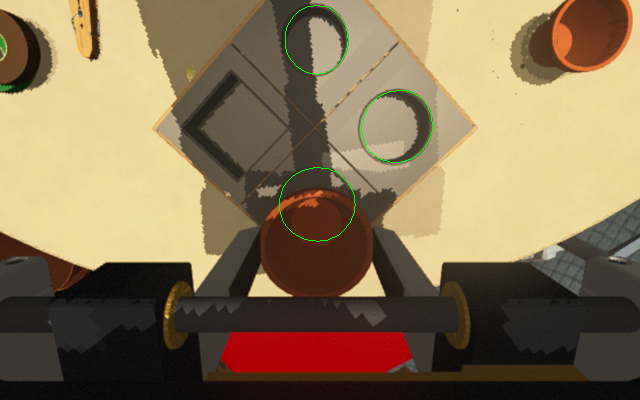

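The overlay matches the wells to about 1 mm, and the pot sits a few mm off the TCP towards the tray centre. I'll correct by half and lower.

```bash
python3 -m pendant '[[[0.25,-0.25,-2],0],[[0,0,-2],0],[[0,0,-2],0],[[0,0,-1],0],[[0,0,-0.7],0],[[0,0,-0.5],0],[[0,0,0],0],[[0,0,0],0]]'
```

```text
time_s: 5.65
ee_pos: [0.5512, -0.2563, 0.0461]
eef_rot: [3.141, 0.001, 2.498]
force: [0.4, 0.3, -1.1]
grip_width: 0.062
grip_force: 20.0
```

```bash
python3 -m pendant '[[[0,0,-0.2],0],[[0,0,-0.2],0],[[0,0,0],0],[[0,0,0],0]]'
python3 -m pendant '[[[0,0,0],0],[[0,0,0],0],[[0,0,0],0],[[0,0,0],0]]' 0.85
python3 -m pendant '[[[0,0,2],0],[[0,0,3],0],[[0,0,4],0],[[0,0,4],0],[[0,0,0],0]]'
```

```text
time_s: 5.98
ee_pos: [0.5512, -0.2566, 0.042]
eef_rot: [3.141, 0.001, 2.498]
force: [1.1, 0.1, 3.3]
grip_width: 0.0617
grip_force: 20.0
time_s: 6.32
ee_pos: [0.5507, -0.2564, 0.0413]
eef_rot: [-3.142, -0.0, 2.498]
force: [-0.3, 0.6, -1.0]
grip_width: 0.0799
grip_force: 0.0
time_s: 6.73
ee_pos: [0.5531, -0.2576, 0.1797]
eef_rot: [3.14, 0.011, 2.498]
force: [0.2, 0.2, 0.5]
grip_width: 0.0798
grip_force: 0.0
```

```bash
python3 -m pendant '[[[0.17,3.5,0],0],[[0.17,3.5,0],0],[[0.17,3.5,0],0],[[0.17,3.5,0],0],[[0.17,3.5,0],0],[[0.17,3.5,0],0],[[0.17,3.5,0],0],[[0,0,-3],0],[[0,0,-3],0],[[0,0,0],0],[[0,0,0],0]]' 1
python3 look.py w4 -.066
```

```text
time_s: 7.65
ee_pos: [0.5622, -0.0114, 0.1109]
eef_rot: [-3.14, -0.002, 2.498]
force: [0.1, 0.1, -1.2]
grip_width: 0.0939
grip_force: 0.0
[ 0.56305545 -0.01167805  0.11242122]
[314. 211.  71.  74.] pot axis [ 0.5609 -0.0113  0.0464] minus tcp [-0.0022  0.0003]
[218.  66.  66.  72.] pot axis [ 0.4357 -0.0019  0.0464] minus tcp [-0.1273  0.0097]
[480.   4.  86. 197.] pot axis [0.5125 0.1652 0.0464] minus tcp [-0.0506  0.1769]
```

View pics/w4.png

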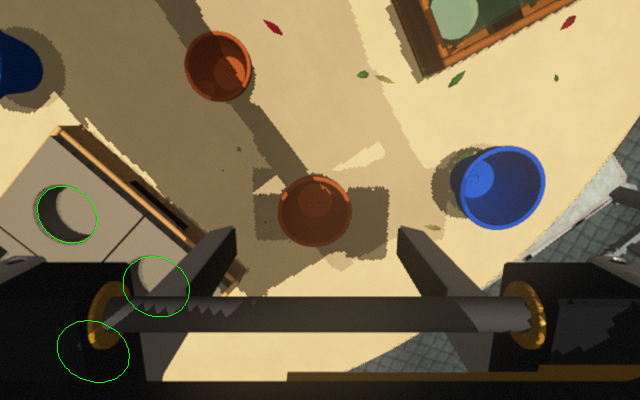

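The medium pot is centred between the fingers at (314,211). Descending.

```bash
python3 -m pendant '[[[-0.1,0,-3],0],[[0,0,-3],0],[[0,0,-1.5],0],[[0,0,-0.5],0],[[0,0,0],0],[[0,0,0],0]]'
python3 -m pendant '[[[0,0,0],0],[[0,0,0],0],[[0,0,0],0],[[0,0,0],0],[[0,0,0],0],[[0,0,0],0],[[0,0,0],0],[[0,0,0],0],[[0,0,0],0],[[0,0,0],0]]' 0 20
python3 -m pendant '[[[0,0,1],0],[[0,0,2],0],[[0,0,3],0],[[0,0,3],0],[[0,0,0],0],[[0,0,0],0]]'
python3 look.py w5 .014
```

```text
time_s: 8.2
ee_pos: [0.5628, -0.0117, 0.0334]
eef_rot: [3.14, 0.002, 2.497]
force: [-0.2, -0.7, 0.7]
grip_width: 0.0937
grip_force: 0.0
time_s: 9.03
ee_pos: [0.5618, -0.0114, 0.0316]
eef_rot: [3.141, 0.0, 2.498]
force: [0.7, 0.5, 2.9]
grip_width: 0.056
grip_force: 20.0
time_s: 9.53
ee_pos: [0.5624, -0.0114, 0.1233]
eef_rot: [3.14, 0.003, 2.498]
force: [-0.1, 0.0, -0.5]
grip_width: 0.0563
grip_force: 20.0
[ 0.56161898 -0.01142944  0.12172168]
[316. 249.  99. 105.] pot axis [ 0.562  -0.01    0.1357] minus tcp [0.0004 0.0014]
[222.  68.  63.  69.] pot axis [0.4604 0.0096 0.1357] minus tcp [-0.1012  0.021 ]
[485.  -5.  94. 212.] pot axis [0.509  0.1265 0.1357] minus tcp [-0.0526  0.1379]
```

```bash
python3 -m pendant '[[[-0.51,-3.04,0],0],[[-0.51,-3.04,0],0],[[-0.51,-3.04,0],0],[[-0.51,-3.04,0],0],[[-0.51,-3.04,0],0],[[0,0,0],0],[[0,0,-2],0],[[0,0,-2],0],[[0,0,-2],0],[[0,0,-1],0],[[0,0,-0.8],0],[[0,0,0],0],[[0,0,0],0]]'
python3 -m pendant '[[[0,0,-0.2],0],[[0,0,-0.2],0],[[0,0,0],0],[[0,0,0],0]]'
```

```text
time_s: 10.67
ee_pos: [0.5363, -0.1633, 0.0436]
eef_rot: [-3.142, -0.0, 2.498]
force: [-0.3, -0.7, 0.4]
grip_width: 0.0561
grip_force: 20.0
time_s: 11.0
ee_pos: [0.5363, -0.1636, 0.0399]
eef_rot: [-3.141, 0.001, 2.498]
force: [-1.5, -1.1, 1.7]
grip_width: 0.0565
grip_force: 20.0
```

```bash
python3 -m pendant '[[[0,0,0],0],[[0,0,0],0],[[0,0,0],0],[[0,0,0],0]]' 0.8
python3 -m pendant '[[[0,0,2],0],[[0,0,3],0],[[0,0,3],0],[[0,0,1],0],[[-2.02,3.22,0],0],[[-2.02,3.22,0],0],[[-2.02,3.22,0],0],[[-2.02,3.22,0],0],[[-2.02,3.22,0],0],[[0,0,-2],0],[[0,0,0],0],[[0,0,0],0]]'
python3 look.py w6 -.072; python3 - <<'E'
from h import *
c=ctrl.camera("top")
for k in blobs(c): 
    (u,v),r=cv2.minEnclosingCircle(k)
    if 290<u<470 and v<250: print(np.round([u,v,r],1),ray(c,u,v,.053)[:2].round(4),cv2.fitEllipse(k)[1])
E
```

```text
time_s: 11.33
ee_pos: [0.5363, -0.1633, 0.0395]
eef_rot: [3.141, 0.0, 2.498]
force: [-0.0, 0.4, 0.0]
grip_width: 0.0751
grip_force: 0.0
time_s: 12.33
ee_pos: [0.4351, -0.0024, 0.1092]
eef_rot: [-3.141, -0.001, 2.498]
force: [1.2, 0.3, -0.3]
grip_width: 0.0753
grip_force: 0.0
[ 0.4355952  -0.00278787  0.10969497]
[554. 138. 100. 195.] pot axis [0.499  0.1767 0.0377] minus tcp [0.0634 0.1795]
[390.5 175.   13.5] [ 0.5378 -0.1626] (25.64579963684082, 26.22536277770996)
[432.  168.4  15.1] [ 0.5514 -0.2534] (28.911273956298828, 29.553613662719727)
```

```bash
python3 -m pendant '[[[0,0,-3],0],[[0,0,-3],0],[[0,0,-1.6],0],[[0,0,-0.8],0],[[0,0,0],0],[[0,0,0],0]]'
python3 -m pendant '[[[0,0,0],0],[[0,0,0],0],[[0,0,0],0],[[0,0,0],0],[[0,0,0],0],[[0,0,0],0],[[0,0,0],0],[[0,0,0],0],[[0,0,0],0],[[0,0,0],0]]' 0 20
python3 -m pendant '[[[0,0,1],0],[[0,0,2],0],[[0,0,3],0],[[0,0,3],0],[[0,0,0],0],[[0,0,0],0]]'
python3 look.py w7 .013
```

```text
time_s: 12.93
ee_pos: [0.4359, -0.0028, 0.0261]
eef_rot: [3.141, 0.0, 2.497]
force: [-0.1, 0.3, 0.9]
grip_width: 0.075
grip_force: 0.0
time_s: 13.77
ee_pos: [0.4355, -0.0024, 0.0258]
eef_rot: [3.141, 0.001, 2.498]
force: [-2.3, -1.1, 7.1]
grip_width: 0.0462
grip_force: 20.0
time_s: 14.27
ee_pos: [0.4358, -0.0024, 0.1169]
eef_rot: [3.14, 0.003, 2.498]
force: [0.0, -1.1, -1.0]
grip_width: 0.0465
grip_force: 20.0
[ 0.43510902 -0.0023544   0.11560265]
[316. 245.  83.  86.] pot axis [4.340e-01 1.000e-04 1.286e-01] minus tcp [-0.0011  0.0024]
[555. 134.  97. 203.] pot axis [0.4589 0.1325 0.1286] minus tcp [0.0238 0.1348]
```

View pics/w7.png

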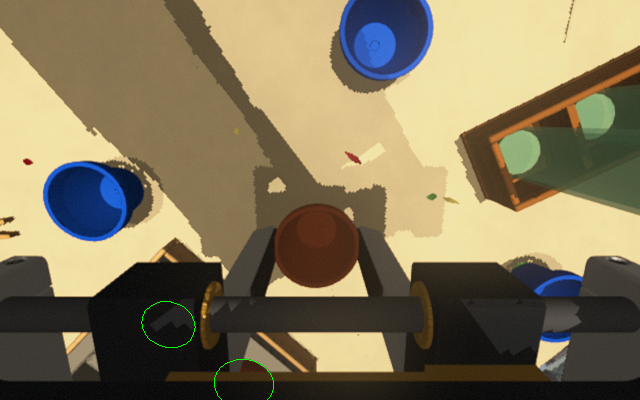

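The small pot is held upright at (316,245). On to its well.

```bash
python3 -m pendant '[[[0.22,-3.51,0],0],[[0.22,-3.51,0],0],[[0.22,-3.51,0],0],[[0.22,-3.51,0],0],[[0.22,-3.51,0],0],[[0,0,0],0],[[0,0,-2],0],[[0,0,-2],0],[[0,0,-2],0],[[0,0,-0.8],0],[[0,0,-0.4],0],[[0,0,0],0],[[0,0,0],0]]'
python3 -m pendant '[[[0,0,-0.2],0],[[0,0,-0.2],0],[[0,0,0],0],[[0,0,0],0]]'
```

```text
time_s: 15.4
ee_pos: [0.4465, -0.1779, 0.0439]
eef_rot: [3.142, 0.0, 2.498]
force: [0.2, -0.2, 0.3]
grip_width: 0.0461
grip_force: 20.0
time_s: 15.73
ee_pos: [0.4466, -0.178, 0.0399]
eef_rot: [3.141, 0.001, 2.498]
force: [1.2, 0.1, 1.2]
grip_width: 0.0464
grip_force: 20.0
```

```bash
python3 -m pendant '[[[0,0,0],0],[[0,0,0],0],[[0,0,0],0],[[0,0,0],0]]' 0.72
python3 -m pendant '[[[0,0,2],0],[[0,0,3],0],[[0,0,4],0],[[0,0,4],0],[[0,0,4],0],[[0,0,2],0]]'
python3 -m pendant '[[[0.585,3.31,0],-0.0784],[[0.585,3.31,0],-0.0784],[[0.585,3.31,0],-0.0784],[[0.585,3.31,0],-0.0784],[[0.585,3.31,0],-0.0784],[[0.585,3.31,0],-0.0784],[[0.585,3.31,0],-0.0784],[[0.585,3.31,0],-0.0784],[[0.585,3.31,0],-0.0784],[[0.585,3.31,0],-0.0784],[[0.585,3.31,0],-0.0784],[[0.585,3.31,0],-0.0784],[[0.585,3.31,0],-0.0784],[[0.585,3.31,0],-0.0784],[[0,0,0],0],[[0,0,0],0]]' 0.75
python3 - <<'E'
from h import *
print(ctrl.get_obs()["ee_pos"])
c=ctrl.camera("wrist");im=c["color"].copy()
a=np.linspace(0,6.283,40)
for z,r,co in((.156,.012,(255,0,0)),(.030,.024,(0,0,255))):
    q=np.array([proj(c,[.528+r*np.cos(b),.2855+r*np.sin(b),z]) for b in a]).astype(int);cv2.polylines(im,[q],True,co,1)
s=ctrl.camera("top");si=cv2.resize(s["color"][130:260,350:480],(260,260),interpolation=cv2.INTER_CUBIC)
out=np.zeros((400,800,3),np.uint8);out[:,:540]=im[:,50:590];out[:260,540:]=si
cv2.imwrite("pics/w8.png",out[:,:,::-1])
E
```

```text
time_s: 16.07
ee_pos: [0.4461, -0.1779, 0.0394]
eef_rot: [-3.142, -0.0, 2.498]
force: [-0.1, -0.0, -0.7]
grip_width: 0.0669
grip_force: 0.0
time_s: 16.57
ee_pos: [0.4469, -0.1782, 0.2342]
eef_rot: [3.141, 0.005, 2.498]
force: [-0.7, 0.8, 0.1]
grip_width: 0.0677
grip_force: 0.0
time_s: 17.9
ee_pos: [0.5278, 0.2866, 0.2286]
eef_rot: [-3.141, 0.001, 1.403]
force: [0.1, -0.3, 0.0]
grip_width: 0.07
grip_force: 0.0
[0.52777251 0.28657439 0.22863545]
```

View pics/w8.png

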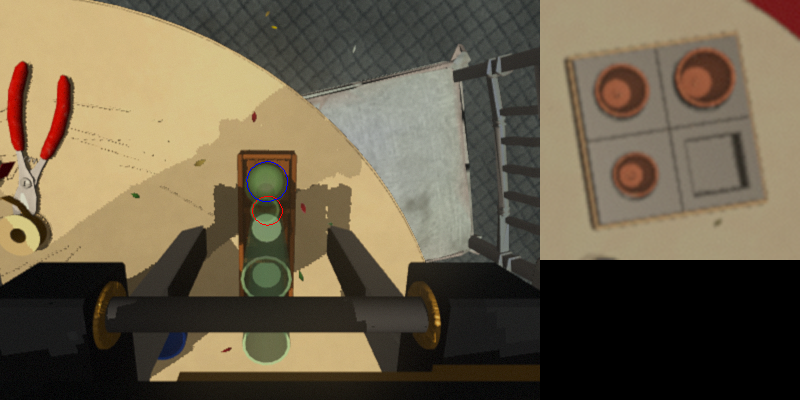

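The overlays land on the bud vase: neck ring at (266,212), belly at (267,182) in the crop. The top view shows all three pots seated in their wells. Descending on the neck.

```bash
python3 -m pendant '[[[0,0,-3],0],[[0,0,-3],0],[[0,0,-3],0],[[0,0,-2],0],[[0,0,-1.3],0],[[0,0,-0.6],0],[[0,0,0],0],[[0,0,0],0]]'
python3 -m pendant '[[[0,0,0],0],[[0,0,0],0],[[0,0,0],0],[[0,0,0],0],[[0,0,0],0],[[0,0,0],0],[[0,0,0],0],[[0,0,0],0],[[0,0,0],0],[[0,0,0],0],[[0,0,0],0],[[0,0,0],0]]' 0 30
python3 -m pendant '[[[0,0,0.5],0],[[0,0,1],0],[[0,0,2],0],[[0,0,2.5],0],[[0,0,3],0],[[0,0,3],0],[[0,0,2],0],[[0,0,1],0],[[0,0,1],0],[[0,0,0],0],[[0,0,0],0]]'
python3 - <<'E'
from h import *
c=ctrl.camera("wrist");s=ctrl.camera("side");o=ctrl.get_obs();print(o["ee_pos"],o["force"],o["moment"])
cv2.imwrite("pics/w9.png",np.hstack([cv2.resize(c["color"],(480,300)),cv2.resize(s["color"][130:330,210:410],(300,300))])[:,:,::-1])
E
```

```text
time_s: 18.67
ee_pos: [0.5286, 0.285, 0.1014]
eef_rot: [3.141, -0.001, 1.4]
force: [-0.0, 0.9, -0.1]
grip_width: 0.0701
grip_force: 0.0
time_s: 19.67
ee_pos: [0.5281, 0.2855, 0.1004]
eef_rot: [-3.141, 0.0, 1.4]
force: [0.5, 0.0, -1.4]
grip_width: 0.0236
grip_force: 30.0
time_s: 20.58
ee_pos: [0.528, 0.2855, 0.2597]
eef_rot: [-3.141, 0.0, 1.4]
force: [0.5, 0.4, -1.4]
grip_width: 0.0237
grip_force: 30.0
[0.52779563 0.28532138 0.25894225] [-0.79173392 -0.69873106 -2.40906057] [-0.01958259  0.10440785 -0.00085665]
```

View pics/w9.png

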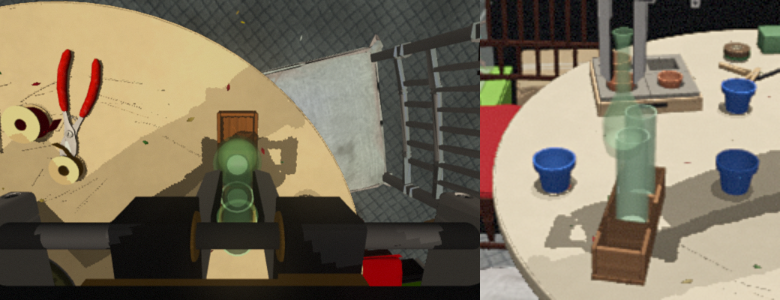

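The bud vase is lifted upright, its rack cell is empty, and both straight tubes still stand. Carrying it to the socket.

```bash
python3 -m pendant '[[[0,0,1],0],[[0,0,1],0],[[-0.2,-1.5,0],0],[[-0.35,-2.8,0],0],[[-0.35,-2.8,0],0],[[-0.35,-2.8,0],0],[[-0.35,-2.8,0],0],[[-0.35,-2.8,0],0],[[-0.35,-2.8,0],0],[[-0.35,-2.8,0],0],[[-0.35,-2.8,0],0],[[-0.35,-2.8,0],0],[[-0.35,-2.8,0],0],[[-0.35,-2.8,0],0],[[-0.35,-2.8,0],0],[[-0.35,-2.8,0],0],[[-0.35,-2.8,0],0],[[-0.35,-2.8,0],0],[[-0.35,-2.8,0],0],[[-0.35,-2.8,0],0]]'
python3 -m pendant '[[[-0.35,-2.8,0],0],[[-0.35,-2.8,0],0],[[-0.15,-0.56,0],0],[[0,0,-3],0],[[0,0,-3],0],[[0,0,-3],0],[[0,0,-2],0],[[0,0,0],0],[[0,0,0],0],[[0,0,0],0]]'
python3 - <<'E'
from h import *
c=ctrl.camera("wrist");s=ctrl.camera("side");o=ctrl.get_obs();print(o["ee_pos"],o["force"],o["moment"])
cv2.imwrite("pics/w10.png",np.hstack([cv2.resize(c["color"],(480,300)),cv2.resize(s["color"][80:230,250:400],(300,300))])[:,:,::-1])
E
```

```text
time_s: 22.35
ee_pos: [0.4664, -0.207, 0.2815]
eef_rot: [3.141, 0.0, 1.4]
force: [0.8, 0.0, -1.2]
grip_width: 0.0239
grip_force: 30.0
time_s: 23.18
ee_pos: [0.4589, -0.2673, 0.1725]
eef_rot: [3.139, 0.001, 1.4]
force: [0.1, 0.1, -0.9]
grip_width: 0.0234
grip_force: 30.0
[ 0.45880049 -0.26741924  0.17233332] [ 0.63482446 -0.09183694 -1.51346652] [-0.07163783  0.10695226  0.00891572]
```

View pics/w10.png

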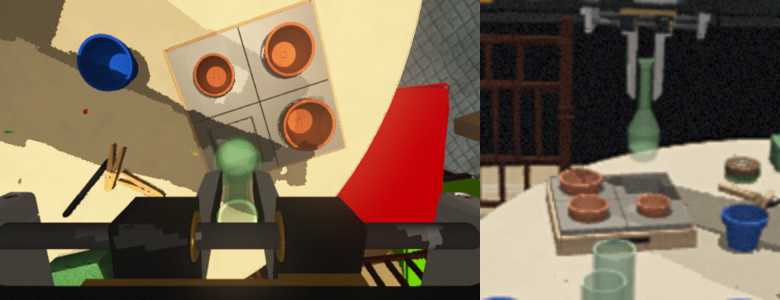

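The vase hangs upright over the socket and all the pots stand in their wells. Lowering gently.

```bash
python3 -m pendant '[[[0,0,-2],0],[[0,0,-2],0],[[0,0,-1.5],0],[[0,0,-0.8],0],[[0,0,-0.4],0],[[0,0,-0.2],0],[[0,0,0],0],[[0,0,0],0]]'
python3 -m pendant '[[[0,0,-0.1],0],[[0,0,-0.1],0],[[0,0,-0.1],0],[[0,0,0],0],[[0,0,0],0]]'
```

```text
time_s: 23.95
ee_pos: [0.4585, -0.2673, 0.1024]
eef_rot: [3.14, 0.001, 1.4]
force: [-0.4, 0.5, -0.9]
grip_width: 0.0235
grip_force: 30.0
time_s: 24.37
ee_pos: [0.4581, -0.2671, 0.0985]
eef_rot: [3.142, -0.0, 1.4]
force: [-0.3, -0.1, -1.4]
grip_width: 0.0236
grip_force: 30.0
```

```bash
python3 -m pendant '[[[0,0,-0.1],0],[[0,0,0],0],[[0,0,0],0],[[0,0,0],0]]'
python3 -m pendant '[[[0,0,-0.05],0],[[0,0,0],0],[[0,0,0],0],[[0,0,0],0]]'
```

```text
time_s: 24.7
ee_pos: [0.4583, -0.2672, 0.0981]
eef_rot: [3.141, 0.0, 1.4]
force: [-2.1, 0.9, 6.3]
grip_width: 0.023
grip_force: 30.0
time_s: 25.03
ee_pos: [0.4583, -0.2673, 0.0981]
eef_rot: [3.141, 0.001, 1.4]
force: [-4.2, 2.5, 11.8]
grip_width: 0.0238
grip_force: 30.0
```

Contact with the floor. Releasing and retracting.

```bash
python3 -m pendant '[[[0,0,0.05],0],[[0,0,0],0],[[0,0,0],0],[[0,0,0],0],[[0,0,0],0],[[0,0,0],0],[[0,0,0],0]]' 0.7
python3 -m pendant '[[[0,0,1],0],[[0,0,2],0],[[0,0,3],0],[[0,0,3],0],[[0,0,3],0],[[0,0,3],0],[[-2,1.5,0],0],[[-2,3,0],0],[[-2,3,0],0],[[0,3,0],0],[[0,3,0],0],[[0,3,0],0],[[0,0,0],0]]'
python3 - <<'E'
from h import *
c=ctrl.camera("top");s=ctrl.camera("side")
cv2.imwrite("pics/w11.png",np.hstack([cv2.resize(c["color"][130:260,150:480],(480,300)),cv2.resize(s["color"][120:330,210:400],(300,300))])[:,:,::-1])
for k in blobs(c): 
    (u,v),r=cv2.minEnclosingCircle(k)
    if 290<u<470 and v<250: print(np.round([u,v,r],1),ray(c,u,v,.053)[:2].round(4))
E
```

```text
time_s: 25.62
ee_pos: [0.4581, -0.2671, 0.0974]
eef_rot: [-3.141, -0.0, 1.4]
force: [-0.1, 0.0, -0.1]
grip_width: 0.065
grip_force: 0.0
time_s: 26.7
ee_pos: [0.3979, -0.0988, 0.2486]
eef_rot: [3.14, -0.0, 1.403]
force: [0.1, -0.1, 1.2]
grip_width: 0.0658
grip_force: 0.0
[390.5 175.   13.5] [ 0.5378 -0.1626]
[432.  168.4  15.1] [ 0.5514 -0.2534]
```

View pics/w11.png

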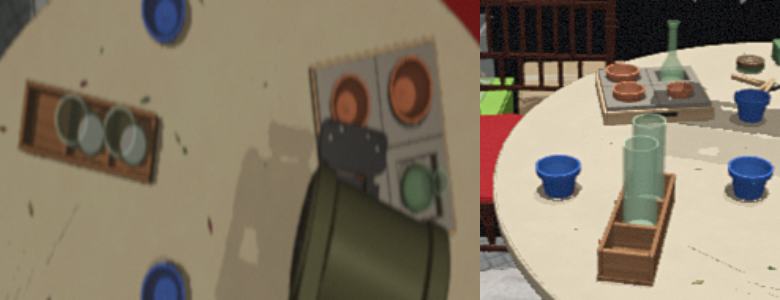

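The bud vase stands upright in the square socket, the three pots are seated in their wells, and both straight vases are still in the rack. Handing in.

```bash
python3 -c "
from station import ctrl
print(ctrl.hand_in())"
```

```text
the job is handed in; nothing more can be done
None
```

I handed in the job at about 27 s of the 90 s: all three pots stand in their matching wells, the bud vase was set down upright in the square socket, and both straight vases are still in their rack cells. The hand-in returned no verdict.

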